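Open the repair counter

TASK

Get the repair counter ready for opening: open the air valve fully, set every hexagonal wooden job block on the cork mat with its marked flat facing up, unfold the tablet's kickstand all the way and stand the tablet on it in the middle of the black counter pad, screen square towards the customers on the far side and kickstand towards you, with the bottom edge and the stand both on the pad. Never let the tablet fall over, and leave the other things on the desk where they are.

Things in the scene. Friction and masses are not known exactly. Their poses are not given: they have to be found in the camera images.
- valve (a joint): Quarter-turn lever of the brass ball valve at the left of the desk, turning about a vertical axis. 0 = shut (lever across the pipe, pointing towards the robot), 1.57 = fully open at its stop (lever along the pipe, pointing left, away from the tablet); it opens clockwise seen from above. Stiff by friction (0.15 N m), stays where it is left. The valve's base is fixed to the desk.
- valve_hinge (a point): Point on the lever's vertical turning axis, half-way up the lever (99 mm above the desk). The pipe's top is 56 mm and the valve stem's top 88 mm above the desk.
- lever_end (a point): Point on the lever's centre line 85 mm from its turning axis, half-way up; the lever bar is 92 mm long (ends 5 mm beyond this point), 12 mm wide and 18 mm high (90 to 108 mm above the desk).
- kickstand (a joint): Kickstand hinge on the tablet's back: 0 = folded flat against the back and pointing up past the top edge; it swings back, away from the tablet's back, and down to 2.14 = fully unfolded at its stop. Stiff friction hinge (0.15 N m): it stays where it is left and carries the tablet's weight.
- stand_hinge (a point): Middle of the kickstand's hinge axis (parallel to the tablet's y), 9 mm behind the tablet's mid-plane and 60 mm above its bottom edge. Axes as the tablet's.
- stand_tip (a point): End of the kickstand's leg, on its centre line 74 mm from the hinge axis. The leg is a flat aluminium bar 18 mm wide (along the tablet's y) and 6 mm thick; folded, it stands 24 mm above the tablet's top edge.
- tablet_center (a point): Centre of a small grey tablet, 150 mm wide (its y), 110 mm high (its z, towards the top edge), 10 mm thick (its x, out of the black screen; the kickstand is on the -x face), 0.35 kg. At the start it stands upright in the slot of a fixed black rack, screen away from the robot, bottom edge 8 mm above the desk. The slot is 13 mm wide, its walls reach 38 mm above the desk, so it can lean a little.
- tablet_edge (a point): Middle of the tablet's bottom edge (mid-thickness, 55 mm below its centre); axes as the tablet's. With the kickstand unfolded the tablet stands leaning back about 17 degrees (0.30 rad) on its rear bottom edge and the end of the leg, which touches down about 74 mm behind this point.
- counter_pad: Fixed black rubber pad on the far side of the desk for the tablet, 140 mm (x) by 190 mm (y), 3 mm thick; origin at the centre of its underside, on the desk; its +x points to the customers (away from the robot).
- job_mat: Fixed cork mat for the job blocks, 110 mm (x) by 300 mm (y), 3 mm thick, on the right of the desk; origin at the centre of its underside, on the desk.
- block1 (a point): Centre of a job block, a wooden hexagonal bar 36 mm across flats (42 across edges), 50 mm long along its y axis, 45 g; lying on a flat, its centre is 18 mm up. Its z axis points out of the marked flat (dark round inlay 15 mm wide; a small dot on each end face sits next to that flat). Starts right of the middle, nearer the robot than the mat. None if absent: two or three are there.
- block2 (a point): Centre of a job block, a wooden hexagonal bar 36 mm across flats (42 across edges), 50 mm long along its y axis, 45 g; lying on a flat, its centre is 18 mm up. Its z axis points out of the marked flat (dark round inlay 15 mm wide; a small dot on each end face sits next to that flat). Starts right of the middle, nearer the robot than the mat. None if absent: two or three are there.
- block3 (a point): Centre of a job block, a wooden hexagonal bar 36 mm across flats (42 across edges), 50 mm long along its y axis, 45 g; lying on a flat, its centre is 18 mm up. Its z axis points out of the marked flat (dark round inlay 15 mm wide; a small dot on each end face sits next to that flat). Starts right of the middle, nearer the robot than the mat. None if absent: two or three are there.
- tin: Bystander: small aluminium tin, 38 mm across, 28 mm high, between the tablet rack and the blocks; origin at its foot.
- tape: Bystander: roll of black tape, 80 mm across, 20 mm high, left of the counter pad.
- screw_tray: Bystander: open grey tray, 90 by 130 mm, 25 mm high, beyond the cork mat.

How it is judged:
By the outcome, as a careful person would: the job done as asked, in the order asked, and still so for the second after the job is handed in, with the robot touching nothing.
Of blk1, blk2, blk3 only 2 to 3 are there at a start; the rules pass over those that are not, and their reading is None.
At some moment in a run one of blk1, blk2, blk3 may be knocked a few centimetres aside while the robot is not near it.
It also fails if it takes over 210 s, if anything falls off the work surface, if the arm or the gripper's body presses on something with over 40 N, if the wrist force passes 120 N, or if a joint passes its speed limit or range.

ROBOT

A 6-joint arm with a two-finger parallel gripper is mounted at the origin on the work surface. World frame = base frame: x ahead of the robot, y to its left, z up, the work surface at z = 0. Lengths are in mm, angles in rad, forces in N, time in s.
With the tool pointing down it reaches from about 350 to 975 mm from the base axis. Payload 7.1 kg.
Tool frame: the origin (TCP) lies at the very end of the fingers, on their centre line; the grasp point (between the pads) lies 19 mm behind it (ctrl.pinch_z is the distance from the TCP to the grasp point, in mm); z points along the fingers, y is the direction in which the jaws open and shut (so a half turn about z gives the same grasp; the last joint's range is limited). The gripper opens to 88 mm and grips with 3 to 60 N. Pads are 20 mm wide; open, the fingers measure 115 mm over their backs; the gripper's body (75 mm by 178 mm) begins 61 mm behind the grasp point.
Start: joints at [1.185, 0.423, 1.63, -0, 1.089, -0.019], TCP at [224.112, 583.42, 195.375] pointing down, gripper open.
Joint ranges: [-3, 3], [-0.9, 2.11], [0.09, 2.58], [-1.31, 4.45], [0.11, 2.69], [-2.54, 2.54]. Speed limits (rad/s): [2.39, 2.39, 3.01, 3.14, 3.14, 3.14].

INTERFACE

Orientations are given as a rotation vector (axis times angle).
In Python, from workcell import ctrl gives the robot as it stands.
- The arm moves only by the shell command python3 -m inch 'ROWS' [OPENING]. ROWS is JSON, a list of rows, each an object with "xyz": the shift along the tool's x, y, z in cm, a list of three; "spin": the turn about the tool's z in degrees. A call has 1 to 20 rows; each row is the pose to reach, as a shift and turn from the pose measured when the call began, along the tool's axes at that moment; what a row does not reach only later rows make up. A row lasts 1/10 s, in which the tool goes at most 50 mm and 8.59 degrees, less where a joint would pass 70% of its speed; a pose out of reach is approached as far as the arm can. A call with a gripper value outside its range is refused whole. OPENING is the closure, from 0 (fully open) to 1 (shut), set as the call begins (- or left out, the last holds). The fingers move at their own pace and stop on an object; the grip force is fixed at half the most. Time passes only in rows, so rows that repeat a pose let the fingers close. It gives the time, the measured TCP pose, the force and the opening at its end, in the units of the state.
- ctrl.get_obs(): the state, without advancing time (a new reading comes with each control period).
- ctrl.get_image(name): name is "side" or "top"; returns the picture (384x512x3 uint8, red, green, blue); there is no depth.
- ctrl.camera_info(name): a dict with "camera_matrix" (3x3 intrinsics, pixels), "k1" (the pictures are not rectified: a ray, as slopes to the right and down, at radius r is drawn at 1 + k1 r^2 times it, then the intrinsics apply), "R" (3x3) and "t" (3): a world point X has camera coordinates R X + t. Camera axes: x right, y down, z forward; pixel columns grow to the right and rows downward; lengths in mm; the calibration is good to about 2 mm. A picture is of the moment at which its call begins. camera_info takes no time and is no camera call.
- ctrl.close_job(): hands the job in, once; it reports no verdict.
The state is a dict: "t": time; "qpos": joint angles; "qvel": joint speeds; "joint_torque": joint torques, N m; "ee_pos": TCP position; "orientation": TCP orientation; "ft_force": force on the tool from outside, world axes, zero at the start; "moment": the same for the moment, N m; "width": finger opening in mm.
Only numpy, scipy, OpenCV 4.12 (cv2) and the standard library are available. Lean on these libraries where they do the work, as an engineer would, in place of code of your own. Each camera call takes 0.05 s, during which the arm holds its last target. There are 200 camera calls.

## Working session

There is one attempt and no reset: what is moved stays moved. The work goes in short steps, Python scripts to look and compute and a shell command to move; the robot and the scene stay as the last step left them, time stands still between calls to the robot, and variables do not carry over. Pictures are saved under pics/ and viewed, about 12 in all and at most 16, crops included, and the job is handed in when it is done.

```bash
ls; mkdir -p pics; cat > h.py <<'E'
import numpy as np, cv2
from workcell import ctrl
from scipy.spatial.transform import Rotation as Rot
def ray(n,u,v):
    c=ctrl.camera_info(n);K=np.array(c["camera_matrix"]);R=np.array(c["R"]);t=np.array(c["t"])
    p=cv2.undistortPoints(np.array([[[u,v]]],float),K,np.array([c["k1"],0,0,0.]))[0,0]
    return -R.T@t, R.T@np.array([p[0],p[1],1])
def onz(n,u,v,z):
    o,d=ray(n,u,v); return o+d*(z-o[2])/d[2]
def proj(n,X):
    c=ctrl.camera_info(n)
    return cv2.projectPoints(np.array(X,float).reshape(-1,1,3),cv2.Rodrigues(np.array(c["R"]))[0],np.array(c["t"],float),np.array(c["camera_matrix"]),np.array([c["k1"],0,0,0.]))[0][:,0]
def snap(n,name=None):
    im=ctrl.get_image(n)[:,:,::-1].copy()
    if name: cv2.imwrite(f"pics/{name}.png",im)
    return im
def crop(im,u0,v0,u1,v1,f,name):
    cv2.imwrite(f"pics/{name}.png",cv2.resize(im[v0:v1,u0:u1],None,fx=f,fy=f,interpolation=cv2.INTER_CUBIC))
E
python3 - <<'E'
from h import *
for n in("top","side"):
    snap(n,n+"0"); c=ctrl.camera_info(n); R=np.array(c["R"]); print(n,np.round(-R.T@np.array(c["t"])),np.round(R[2],2),c["camera_matrix"],c["k1"])
o=ctrl.get_obs(); print(o); print(Rot.from_rotvec(o["orientation"]).as_matrix().round(3))
E
```

```text
pics
top [ 468.  -27. 1286.] [ 0.09  0.01 -1.  ] [[420.05544208   0.         261.40743806]
 [  0.         420.05544208 190.33726102]
 [  0.           0.           1.        ]] -0.002046232054935735
side [ 187. -387.  746.] [ 0.47  0.43 -0.77] [[365.60234553   0.         253.90966459]
 [  0.         365.60234553 192.84248657]
 [  0.           0.           1.        ]] -0.03438899571375041
{'t': 0.1, 'qpos': array([ 1.18499842e+00,  4.23770952e-01,  1.63056679e+00,  1.22937731e-05,
        1.08858082e+00, -1.89946752e-02]), 'qvel': array([ 8.79492686e-06, -7.86840877e-04, -2.48174347e-03, -1.04521940e-03,
       -4.53233394e-04,  3.54207689e-04]), 'joint_torque': array([ 1.85408094e-04, -5.45620000e+01, -2.74325144e+01,  6.45672041e-02,
        1.88032648e-02, -1.63765969e-05]), 'ee_pos': array([223.92357586, 582.96408675, 194.69375085]), 'orientation': array([-5.72906700e-01, -3.08863021e+00,  2.03659898e-03]), 'ft_force': array([ 1.16202435,  0.29691638, -0.11524473]), 'moment': array([-0.00204704,  0.04277234, -0.00722328]), 'width': 87.60613943367541}
[[-0.933  0.359 -0.001]
 [ 0.359  0.933 -0.001]
 [ 0.    -0.001 -1.   ]]
```

View pics/top0.png

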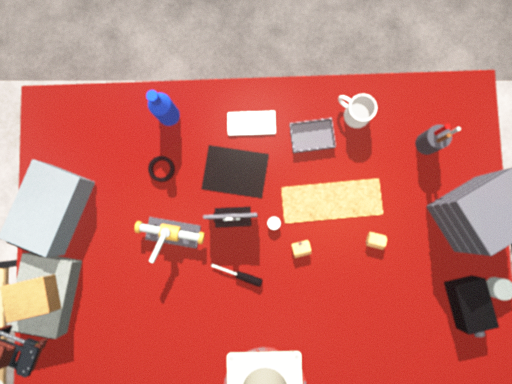

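View pics/side0.png

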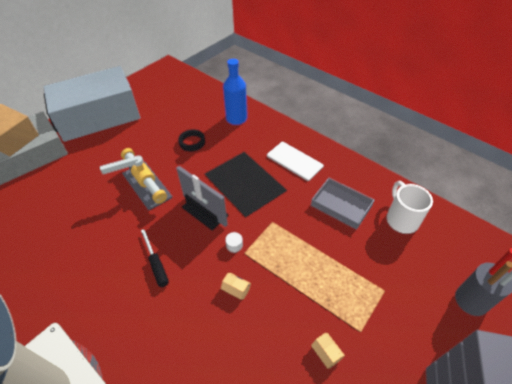

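```bash
python3 - <<'E'
from h import *
t=cv2.imread("pics/top0.png");s=cv2.imread("pics/side0.png")
def c(im,u,v,w,h,W=400,H=300): return cv2.resize(im[v:v+h,u:u+w],(W,H),interpolation=cv2.INTER_CUBIC)
a=np.vstack([np.hstack([c(t,280,225,40,30)[:, :],c(t,356,225,40,30)]),np.hstack([c(s,212,265,52,39),c(s,300,328,52,39)])])
cv2.imwrite("pics/m1.png",a)
b=np.vstack([np.hstack([c(t,130,190,88,66),c(t,192,190,80,60)]),np.hstack([c(s,95,140,88,66),c(s,160,155,88,66)])])
cv2.imwrite("pics/m2.png",b)
# geometry
for nm,uv,z in [("blkA",(301,249),25),("blkB",(376,240),25)]: print(nm,onz("top",*uv,z).round())
def mask(lo,hi,im): return cv2.inRange(cv2.cvtColor(im,cv2.COLOR_BGR2HSV),lo,hi)
m=mask((0,0,0),(179,255,60),t)
for nm,roi in [("pad",(195,140,80,60)),]:
    x,y,w,h=roi; mm=np.zeros_like(m); mm[y:y+h,x:x+w]=m[y:y+h,x:x+w]
    cs,_=cv2.findContours(mm,0,2); k=max(cs,key=cv2.contourArea); r=cv2.boxPoints(cv2.minAreaRect(k)); print(nm,cv2.contourArea(k)); print(np.array([onz("top",*p,3) for p in r]).round(1))
m=mask((12,60,120),(35,255,255),t); mm=np.zeros_like(m); mm[170:230,270:395]=m[170:230,270:395]
cs,_=cv2.findContours(mm,0,2);k=max(cs,key=cv2.contourArea); r=cv2.boxPoints(cv2.minAreaRect(k));print("mat",np.array([onz("top",*p,3) for p in r]).round(1))
for roi in [(284,232,40,32),(360,225,36,32)]:
    x,y,w,h=roi; mm=np.zeros_like(m); mm[y:y+h,x:x+w]=m[y:y+h,x:x+w]
    cs,_=cv2.findContours(mm,0,2);k=max(cs,key=cv2.contourArea);print(cv2.minAreaRect(k),[onz("top",*p,25)[:2].round(1) for p in cv2.boxPoints(cv2.minAreaRect(k))])
E
```

```text
blkA [ 409. -121.   25.]
blkB [ 429. -344.   25.]Traceback (most recent call last):
  File "<stdin>", line 14, in <module>
ValueError: max() iterable argument is empty
```

View pics/m1.png

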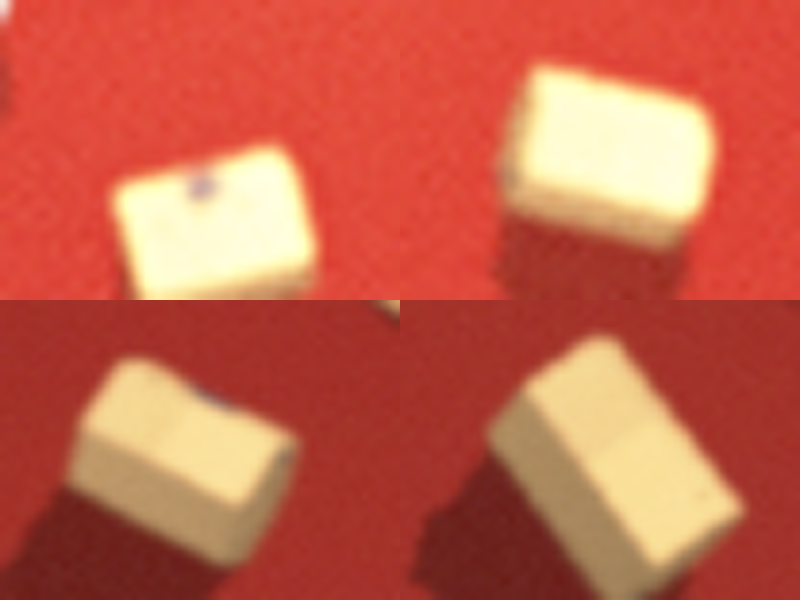

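View pics/m2.png

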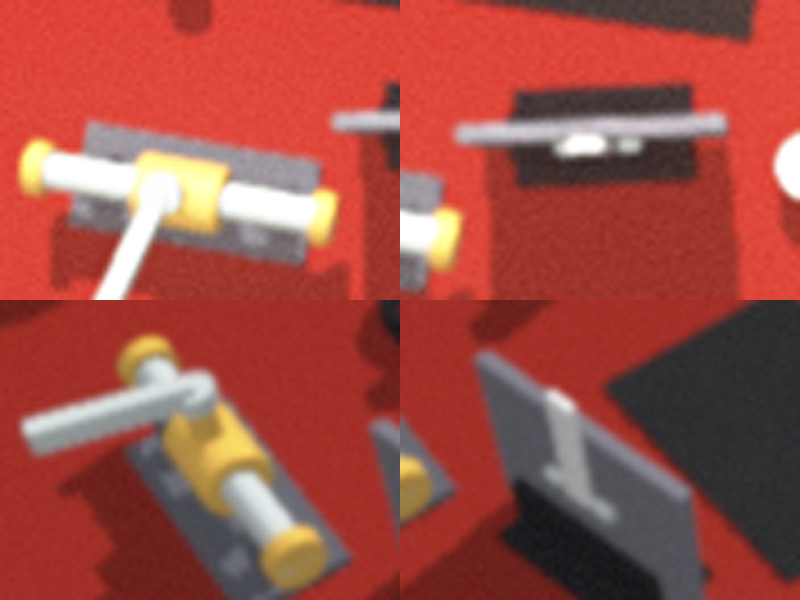

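```bash
python3 - <<'E'
from h import *
t=cv2.imread("pics/top0.png");s=cv2.imread("pics/side0.png")
def comp(im,lo,hi,roi):
    m=cv2.inRange(cv2.cvtColor(im,cv2.COLOR_BGR2HSV),lo,hi); x,y,w,h=roi; mm=np.zeros_like(m); mm[y:y+h,x:x+w]=m[y:y+h,x:x+w]
    cs,_=cv2.findContours(mm,0,2); return max(cs,key=cv2.contourArea)
def rep(nm,k,z,cam="top"):
    r=cv2.minAreaRect(k); P=np.array([onz(cam,*p,z)[:2] for p in cv2.boxPoints(r)]); c=P.mean(0); e=P[1]-P[0]; f=P[2]-P[1]
    print(nm,"c",c.round(1),"sides",np.linalg.norm(e).round(1),np.degrees(np.arctan2(e[1],e[0])).round(1),np.linalg.norm(f).round(1),np.degrees(np.arctan2(f[1],f[0])).round(1))
print(t[170,235],t[215,248], t[240,162], t[212,218],t[245,160])
rep("pad",comp(t,(0,0,0),(179,110,90),(195,140,80,60)),3)
rep("mat",comp(t,(8,60,120),(35,255,255),(275,170,115,60)),3)
rep("A",comp(t,(12,20,150),(35,255,255),(284,232,40,32)),25)
rep("B",comp(t,(12,20,150),(35,255,255),(360,225,36,32)),25)
rep("tin",comp(t,(0,0,150),(179,80,255),(262,212,24,24)),28)
rep("lever",comp(t,(0,0,150),(179,70,255),(145,238,25,30)),108)
for nm,p,z in [("pivot",(166.5,232.5),108),("tabL",(203.7,216.5),118),("tabR",(257,214.5),118)]: print(nm,onz("top",*p,z).round(1))
for nm,p in [("pipeL",(138,227)),("pipeR",(201,238))]: print(nm,onz("top",*p,45).round(1))
crop(t,140,220,180,270,12,"lev")
E
```

```text
[66 68 80] [200 193 200] [255 255 255] [50 50 66] [254 255 252]
pad c [650.8  72.5] sides 132.6 -9.8 183.3 -100.8
mat c [ 552.1 -222. ] sides 307.0 -86.5 115.3 -178.0
A c [ 411.4 -122.1] sides 54.9 -77.7 42.1 -168.1
B c [ 428.3 -346.1] sides 43.2 -17.0 59.2 -105.8
tin c [489.4 -42. ] sides 38.8 -91.7 38.7 178.1
lever c [423.2 288.8] sides 77.5 -27.4 19.0 -117.7
pivot [468.9 259.3 108. ]
tabL [510.2 152.6 118. ]
tabR [511.4   4.2 118. ]
pipeL [487.6 359.1  45. ]
pipeR [449.9 172.8  45. ]
```

```bash
python3 -m inch '[{"xyz":[0,0,0],"spin":23},{"xyz":[0,0,0],"spin":46},{"xyz":[0,0,0],"spin":69},{"xyz":[0,0,0],"spin":69},{"xyz":[0,0,0],"spin":69},{"xyz":[0,0,0],"spin":69},{"xyz":[0,0,0],"spin":69},{"xyz":[0,0,0],"spin":69},{"xyz":[0,0,0],"spin":69},{"xyz":[0,0,0],"spin":69}]' 1
python3 - <<'E'
from h import *
o=ctrl.get_obs();print(Rot.from_rotvec(o["orientation"]).as_matrix().round(3),o["qpos"].round(2))
E
```

```text
t: 1.1
ee_pos: [223.8, 582.7, 194.4]
orientation: [2.217, 2.225, -0.003]
ft_force: [0.2, -1.0, -0.1]
width: 11.6
[[-0.004  1.    -0.001]
 [ 1.     0.004 -0.002]
 [-0.002 -0.001 -1.   ]] [1.19 0.42 1.63 0.   1.09 1.18]
```

```bash
python3 -m inch '[{"xyz":[-17,7.5,0],"spin":0},{"xyz":[-34.5,15,0],"spin":0},{"xyz":[-34.5,15,0],"spin":0},{"xyz":[-34.5,15,0],"spin":0},{"xyz":[-34.5,15,0],"spin":0},{"xyz":[-34.5,15,0],"spin":0},{"xyz":[-34.5,15,0],"spin":0},{"xyz":[-34.5,15,0],"spin":0},{"xyz":[-34.5,15,0],"spin":0},{"xyz":[-34.5,15,0],"spin":0},{"xyz":[-34.5,15,0],"spin":0},{"xyz":[-34.5,15,10.1],"spin":0},{"xyz":[-34.5,15,10.1],"spin":0},{"xyz":[-34.5,15,10.1],"spin":0},{"xyz":[-34.5,15,10.1],"spin":0},{"xyz":[-34.5,15,10.1],"spin":0}]'
python3 - <<'E'
from h import *
im=np.hstack([snap("top")[180:300,100:260],snap("side")[110:230,60:220]]);cv2.imwrite("pics/v1.png",cv2.resize(im,None,fx=2.5,fy=2.5))
E
```

```text
t: 2.7
ee_pos: [376.2, 239.5, 95.9]
orientation: [2.215, 2.226, 0.002]
ft_force: [-0.3, 0.5, -0.2]
width: 0.3
```

View pics/v1.png

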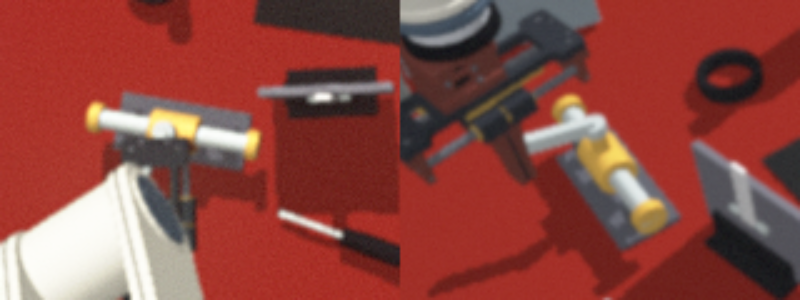

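```bash
python3 -m inch '[{"xyz":[1.8,1.0,0.3],"spin":0},{"xyz":[3.7,2.2,0.3],"spin":0},{"xyz":[4.9,2.8,0.3],"spin":0},{"xyz":[6,3.5,0.3],"spin":0},{"xyz":[7,4.2,0.3],"spin":0},{"xyz":[7.8,5,0.3],"spin":0},{"xyz":[8.5,6.1,0.3],"spin":0},{"xyz":[8.9,7,0.3],"spin":0},{"xyz":[9.2,7.8,0.3],"spin":0},{"xyz":[9.2,8.4,0.3],"spin":0},{"xyz":[9.2,8.7,0.3],"spin":0},{"xyz":[9.2,8.7,0.3],"spin":0}]'
```

```text
t: 4.0
ee_pos: [463.4, 331.4, 93.5]
orientation: [2.216, 2.224, 0.004]
ft_force: [0.1, -0.1, -0.7]
width: 0.5
```

```bash
python3 -m inch '[{"xyz":[0,0.4,0],"spin":0},{"xyz":[0,0.8,0],"spin":0},{"xyz":[0,0.8,0],"spin":0}]'
python3 - <<'E'
from h import *
im=np.hstack([snap("top")[180:300,100:260],snap("side")[80:200,60:220]]);cv2.imwrite("pics/v2.png",cv2.resize(im,None,fx=2.5,fy=2.5))
E
```

```text
t: 4.3
ee_pos: [472.0, 331.4, 93.6]
orientation: [2.216, 2.224, 0.005]
ft_force: [1.1, -0.3, 0.1]
width: 0.2
```

View pics/v2.png

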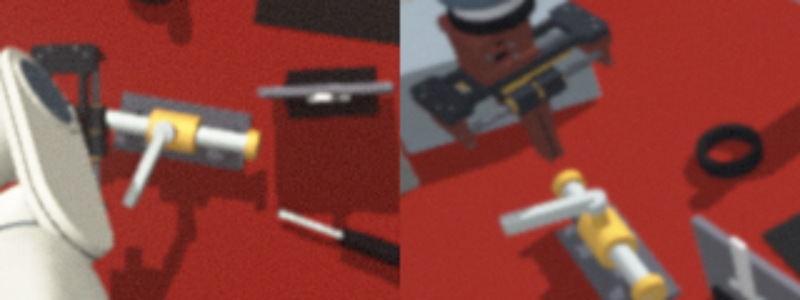

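```bash
python3 - <<'E'
from h import *
for n,(u,v) in (("top",(100,180)),("side",(60,80))):
    for nm,X in (("tcp",(472,331,93.6)),("tcp+40",(472,331,134)),("piv",(469,259,99)),("end",(395,302,99))): print(n,nm,((proj(n,X)[0]-(u,v))*2.5).round())
print(onz("top",152.5,261,108),onz("top",166,232,108))
E
```

```text
top tcp [106. 130.]
top tcp+40 [ 95. 131.]
top piv [168. 131.]
top end [131. 198.]
side tcp [158. 174.]
side tcp+40 [147. 144.]
side piv [197. 204.]
side end [110. 225.]
[391.076001   299.07146121 108.        ] [470.37698137 260.69168678 108.        ]
```

```bash
python3 - <<'E'
from h import *
o=ctrl.get_obs();p=o["ee_pos"];print(p)
a=[]
for n in("top","side"):
    im=snap(n);q=proj(n,p)[0];u,v=q.astype(int);c=cv2.resize(im[v-30:v+30,u-40:u+40],(400,300),interpolation=cv2.INTER_CUBIC)
    for k in (0,19,40):
        x=proj(n,p+[0,0,k])[0]; cv2.circle(c,tuple(int(w) for w in (x-(u-40,v-30))*5),3,(0,255,0),-1)
    a.append(c)
cv2.imwrite("pics/v3.png",np.hstack(a))
E
```

```text
[471.40032545 331.30930278  93.48298012]
```

View pics/v3.png

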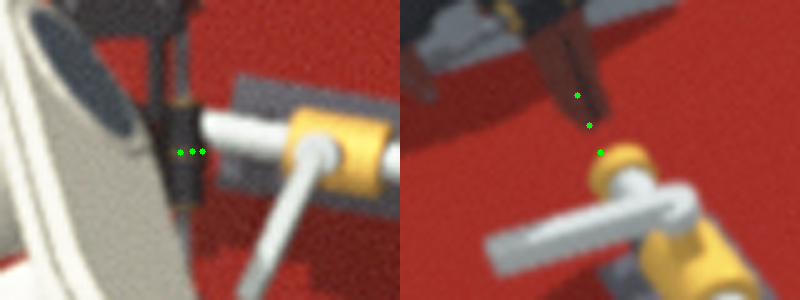

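```bash
python3 -m inch '[{"xyz":[0,0,-6],"spin":0},{"xyz":[0,0,-6],"spin":0},{"xyz":[-9.1,-9.8,-6],"spin":0},{"xyz":[-9.1,-9.8,-6],"spin":0},{"xyz":[-9.1,-9.8,-6],"spin":0},{"xyz":[-9.1,-9.8,-6],"spin":0},{"xyz":[-9.1,-9.8,2],"spin":0},{"xyz":[-9.1,-9.8,2],"spin":0},{"xyz":[-9.1,-9.8,2],"spin":0},{"xyz":[-9.1,-9.8,2],"spin":0}]'
python3 -m inch '[{"xyz":[1.8,1.0,0],"spin":0},{"xyz":[3.7,2.2,0],"spin":0},{"xyz":[4.9,2.8,0],"spin":0},{"xyz":[6,3.5,0],"spin":0}]'
python3 -m inch '[{"xyz":[1.1,0.7,0],"spin":0},{"xyz":[1.9,1.5,0],"spin":0},{"xyz":[2.6,2.6,0],"spin":0},{"xyz":[3,3.5,0],"spin":0},{"xyz":[3.3,4.3,0],"spin":0},{"xyz":[3.3,4.9,0],"spin":0},{"xyz":[3.3,5.2,0],"spin":0},{"xyz":[3.3,5.2,0],"spin":0}]'
```

```text
t: 5.5
ee_pos: [374.1, 240.4, 73.3]
orientation: [2.216, 2.224, 0.003]
ft_force: [0.6, -0.2, 0.4]
width: 0.6
t: 5.9
ee_pos: [409.5, 301.3, 74.6]
orientation: [2.215, 2.225, 0.004]
ft_force: [-0.6, -2.9, 0.9]
width: 0.7
t: 6.7
ee_pos: [462.1, 334.7, 74.8]
orientation: [2.215, 2.224, 0.006]
ft_force: [-1.0, 0.5, -0.5]
width: 0.5
```

```bash
python3 -m inch '[{"xyz":[0,0.4,0],"spin":0},{"xyz":[0,0.8,0],"spin":0},{"xyz":[0,1.0,0],"spin":0}]'
python3 - <<'E'
from h import *
o=ctrl.get_obs();print(o["ft_force"])
a=[snap("top")[180:280,90:240],snap("side")[90:190,60:210]];cv2.imwrite("pics/v4.png",cv2.resize(np.hstack(a),None,fx=2.6,fy=2.6))
E
```

```text
t: 7.0
ee_pos: [467.3, 334.1, 74.4]
orientation: [-2.217, -2.222, 0.007]
ft_force: [-23.9, 5.9, 11.6]
width: 0.4
[-23.88410003   5.90100992  11.61767316]
```

View pics/v4.png

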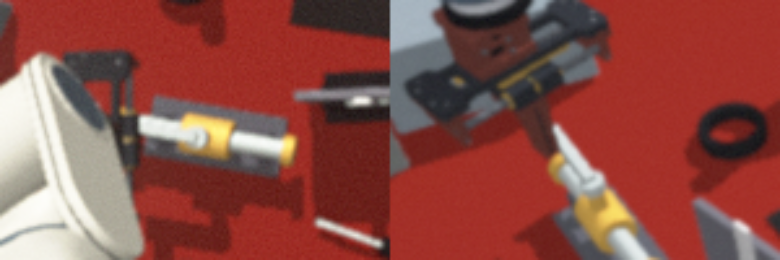

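```bash
python3 -m inch '[{"xyz":[0,-3,0],"spin":0},{"xyz":[0,-4,-8],"spin":0},{"xyz":[0,-4,-13],"spin":0},{"xyz":[0,-5,-13],"spin":0},{"xyz":[-10,-7,-13],"spin":0},{"xyz":[-37.5,-7,-13],"spin":0},{"xyz":[-37.5,-7,-13],"spin":0},{"xyz":[-37.5,-7,-13],"spin":0},{"xyz":[-37.5,-7,-13],"spin":0},{"xyz":[-37.5,-7,-13],"spin":0},{"xyz":[-37.5,-7,-13],"spin":0},{"xyz":[-37.5,-7,-13],"spin":0},{"xyz":[-37.5,-7,-13],"spin":0},{"xyz":[-37.5,-7,-13],"spin":0}]'
python3 - <<'E'
from h import *
def c(im,u,v,w,h,W=390,H=290): 
    x=np.clip(im[v:v+h,u:u+w],0,255); x=cv2.normalize(x,None,0,255,cv2.NORM_MINMAX); return cv2.resize(x,(W,H),interpolation=cv2.INTER_CUBIC).clip(0,255).astype(np.uint8)
t=np.mean([snap("top").astype(np.float32) for _ in range(8)],0);s=np.mean([snap("side").astype(np.float32) for _ in range(8)],0)
cv2.imwrite("pics/b1.png",np.vstack([np.hstack([c(t,284,232,36,27),c(t,358,226,36,27)]),np.hstack([c(s,218,268,36,27),c(s,309,331,36,36,W=390,H=390)[:290] if 0 else c(s,308,332,44,33)])]))
E
```

```text
t: 8.5
ee_pos: [399.1, -41.5, 205.6]
orientation: [-2.22, -2.221, 0.006]
ft_force: [-0.5, 0.5, -0.7]
width: 0.2
```

View pics/b1.png

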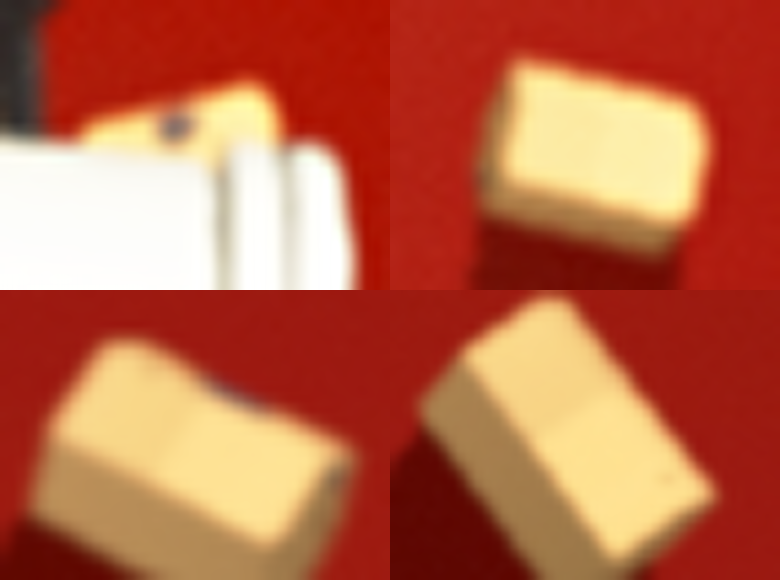

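```bash
python3 -m inch '[{"xyz":[0,0,9],"spin":0},{"xyz":[0,0,18],"spin":0},{"xyz":[0,0,18],"spin":0},{"xyz":[0,0,18],"spin":0},{"xyz":[0,0,18.5],"spin":0},{"xyz":[0,0,19],"spin":0},{"xyz":[0,0,19.3],"spin":0}]'
python3 -m inch '[{"xyz":[0,0,0.3],"spin":0},{"xyz":[0,0,0.6],"spin":0},{"xyz":[0,0,0.6],"spin":0}]'
```

```text
t: 10.0
ee_pos: [399.0, -41.3, 13.1]
orientation: [-2.218, -2.223, 0.005]
ft_force: [-0.3, 0.2, 0.4]
width: 0.0
t: 10.3
ee_pos: [399.4, -41.4, 7.6]
orientation: [-2.219, -2.224, 0.004]
ft_force: [-0.3, 0.1, -0.1]
width: 0.3
```

```bash
python3 -m inch '[{"xyz":[0,0,0.2],"spin":0},{"xyz":[0,0,0.5],"spin":0},{"xyz":[0,0,0.5],"spin":0}]'
python3 -m inch '[{"xyz":[0,0,0.2],"spin":0},{"xyz":[0,0,0.4],"spin":0},{"xyz":[0,0,0.5],"spin":0},{"xyz":[0,0,0.5],"spin":0}]'
```

```text
t: 10.6
ee_pos: [399.3, -41.4, 2.4]
orientation: [-2.218, -2.224, 0.004]
ft_force: [0.2, -0.6, 0.3]
width: 0.4
t: 11.0
ee_pos: [399.1, -41.4, -2.8]
orientation: [-2.218, -2.224, 0.005]
ft_force: [-0.6, 0.1, 0.4]
width: 0.3
```

```bash
python3 -m inch '[{"xyz":[0,0,0.2],"spin":0},{"xyz":[0,0,0.4],"spin":0},{"xyz":[0,0,0.6],"spin":0},{"xyz":[0,0,0.6],"spin":0}]'
python3 -m inch '[{"xyz":[0,0,0.2],"spin":0},{"xyz":[0,0,0.4],"spin":0},{"xyz":[0,0,0.4],"spin":0}]'
```

```text
t: 11.4
ee_pos: [398.9, -41.4, -9.1]
orientation: [-2.218, -2.224, 0.005]
ft_force: [-0.1, 0.7, -0.2]
width: 0.8
t: 11.7
ee_pos: [398.8, -41.3, -13.3]
orientation: [-2.218, -2.223, 0.005]
ft_force: [-0.2, 1.1, -0.3]
width: 0.8
```

```bash
python3 -m inch '[{"xyz":[0,0,0.2],"spin":0},{"xyz":[0,0,0.3],"spin":0},{"xyz":[0,0,0.3],"spin":0}]'
python3 -m inch '[{"xyz":[0,0,0.2],"spin":0},{"xyz":[0,0,0.3],"spin":0},{"xyz":[0,0,0.3],"spin":0}]'
```

```text
t: 12.0
ee_pos: [398.6, -41.3, -16.5]
orientation: [-2.218, -2.223, 0.006]
ft_force: [0.5, 0.1, -0.3]
width: 0.3
t: 12.3
ee_pos: [398.5, -41.3, -19.6]
orientation: [-2.217, -2.223, 0.006]
ft_force: [-0.2, 0.6, -0.1]
width: 0.2
```

```bash
python3 - <<'E'
from h import *
o=ctrl.get_obs();p=o["ee_pos"];print(p)
im=snap("side");u,v=proj("side",p+[0,0,20])[0].astype(int);c=cv2.resize(im[v-40:v+40,u-50:u+50],(750,600),interpolation=cv2.INTER_CUBIC)
for k in (0,20,40,60):
    x=proj("side",p+[0,0,k])[0]; cv2.circle(c,tuple(int(w) for w in (x-(u-50,v-40))*7.5),3,(0,255,0),-1)
cv2.imwrite("pics/v5.png",c)
E
```

```text
[398.49736097 -41.32835245 -19.60679883]
```

View pics/v5.png

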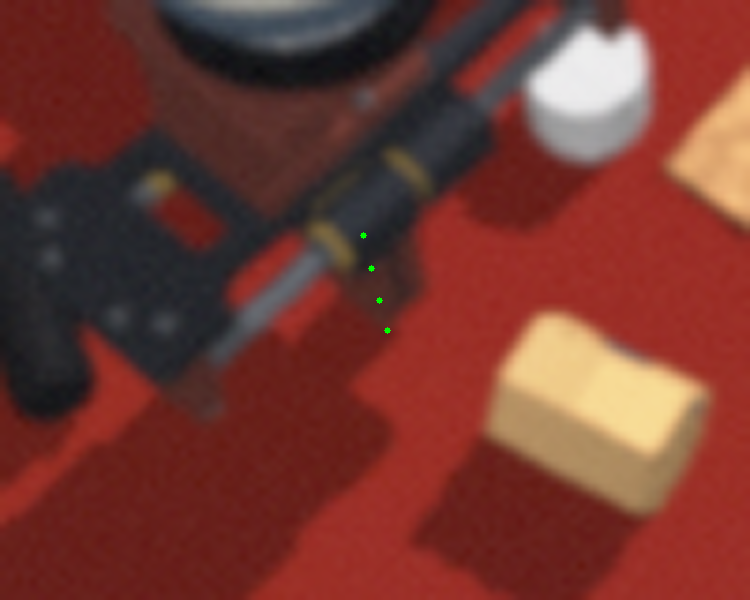

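```bash
python3 -m inch '[{"xyz":[0,0,0.1],"spin":0},{"xyz":[0,0,0.2],"spin":0},{"xyz":[0,0,0.2],"spin":0}]'
python3 -m inch '[{"xyz":[0,0,0.1],"spin":0},{"xyz":[0,0,0.2],"spin":0},{"xyz":[0,0,0.2],"spin":0}]'
```

```text
t: 12.65
ee_pos: [398.5, -41.3, -21.7]
orientation: [-2.217, -2.223, 0.006]
ft_force: [-0.4, -0.0, -0.2]
width: 0.7
t: 12.95
ee_pos: [398.4, -41.3, -23.8]
orientation: [-2.217, -2.223, 0.006]
ft_force: [0.2, -0.1, 0.4]
width: 0.5
```

```bash
python3 -m inch '[{"xyz":[0,0,0.1],"spin":0},{"xyz":[0,0,0.3],"spin":0},{"xyz":[0,0,0.3],"spin":0}]'
python3 -m inch '[{"xyz":[0,0,0.1],"spin":0},{"xyz":[0,0,0.2],"spin":0},{"xyz":[0,0,0.2],"spin":0}]'
```

```text
t: 13.25
ee_pos: [398.4, -41.3, -26.9]
orientation: [-2.217, -2.223, 0.006]
ft_force: [-0.3, 0.1, 0.4]
width: 0.5
t: 13.55
ee_pos: [398.5, -41.4, -27.2]
orientation: [-2.218, -2.223, 0.006]
ft_force: [-5.7, 0.6, 39.2]
width: 0.7
```

```bash
python3 -m inch '[{"xyz":[0,0,-2],"spin":0},{"xyz":[0,-2,-4],"spin":0},{"xyz":[0,-2,-4],"spin":0}]'
python3 -m inch '[{"xyz":[0,0,0],"spin":0},{"xyz":[0,0,0],"spin":0},{"xyz":[0,0,0],"spin":0},{"xyz":[0,0,0],"spin":0},{"xyz":[0,0,0],"spin":0},{"xyz":[0,0,1.2],"spin":0},{"xyz":[0,0,1.2],"spin":0}]' 0
python3 -m inch '[{"xyz":[0,0,0.3],"spin":0},{"xyz":[0,0,0.3],"spin":0}]'
python3 -m inch '[{"xyz":[0,0,0.3],"spin":0},{"xyz":[0,0,0.3],"spin":0}]'
```

```text
t: 13.85
ee_pos: [377.1, -41.2, 14.1]
orientation: [-2.218, -2.223, 0.005]
ft_force: [0.4, 0.0, -0.0]
width: 0.5
t: 14.55
ee_pos: [376.5, -41.2, 1.3]
orientation: [-2.217, -2.222, 0.007]
ft_force: [-0.6, -0.5, 0.4]
width: 53.2
t: 14.75
ee_pos: [376.3, -41.1, -1.9]
orientation: [-2.216, -2.222, 0.008]
ft_force: [0.7, -0.1, -0.4]
width: 68.8
t: 14.95
ee_pos: [376.2, -41.1, -5.0]
orientation: [-2.216, -2.222, 0.008]
ft_force: [1.4, 0.2, -0.6]
width: 84.8
```

```bash
python3 -m inch '[{"xyz":[0,0,0.5],"spin":0},{"xyz":[0,0,1],"spin":0},{"xyz":[0,0,1],"spin":0}]'
python3 -m inch '[{"xyz":[0,0,0.4],"spin":0},{"xyz":[0,0,0.7],"spin":0},{"xyz":[0,0,0.7],"spin":0}]'
python3 -m inch '[{"xyz":[0,0,0.3],"spin":0},{"xyz":[0,0,0.3],"spin":0}]'
```

```text
t: 15.25
ee_pos: [375.8, -41.1, -15.6]
orientation: [-2.216, -2.221, 0.009]
ft_force: [-0.3, 0.6, -0.1]
width: 87.8
t: 15.55
ee_pos: [375.4, -41.0, -23.0]
orientation: [-2.215, -2.221, 0.01]
ft_force: [0.5, -0.6, -0.3]
width: 87.7
t: 15.75
ee_pos: [375.2, -41.0, -26.3]
orientation: [-2.215, -2.221, 0.01]
ft_force: [0.4, -0.1, 0.1]
width: 88.0
```

```bash
cat >> h.py <<'E'
def go(x,y,tip,ang=None):
    "tool-axis shift (cm) and spin for the fingertip at world x,y,tip; ang = wanted world angle of tool x (deg)"
    o=ctrl.get_obs();M=Rot.from_rotvec(o["orientation"]).as_matrix();d=M.T@(np.array([x,y,tip-27])-o["ee_pos"])/10
    a=np.degrees(np.arctan2(M[1,0],M[0,0])); s=0 if ang is None else (a-ang+180)%360-180
    print("xyz",d.round(2),"spin",round(s,1),"now ang",a.round(1))
E
python3 -m inch '[{"xyz":[0,0,-5],"spin":0},{"xyz":[0,0,-10],"spin":0},{"xyz":[0,0,-12],"spin":0},{"xyz":[0,0,-12],"spin":26},{"xyz":[0,0,-12],"spin":52},{"xyz":[0,0,-12],"spin":78},{"xyz":[0,0,-12],"spin":78},{"xyz":[0,0,-12],"spin":78},{"xyz":[0,0,-12],"spin":78},{"xyz":[0,0,-12],"spin":78},{"xyz":[0,0,-12],"spin":78},{"xyz":[0,0,-12],"spin":78},{"xyz":[0,0,-12],"spin":78},{"xyz":[0,0,-12],"spin":78}]' 1
python3 - <<'E'
from h import *
go(442.7,-115.4,60,12); go(442.7,-115.4,30,12)
E
```

```text
t: 17.15
ee_pos: [376.0, -40.9, 93.7]
orientation: [-3.123, -0.338, 0.013]
ft_force: [0.7, -0.5, -0.7]
width: 0.5
xyz [4.97 8.71 6.02] spin 0.3 now ang 12.3
xyz [5.   8.71 9.02] spin 0.3 now ang 12.3
```

```bash
python3 -m inch '[{"xyz":[5,4,0],"spin":0},{"xyz":[5,8.7,2],"spin":0},{"xyz":[5,8.7,6],"spin":0},{"xyz":[5,8.7,8],"spin":0},{"xyz":[5,8.7,9],"spin":0},{"xyz":[5,8.7,9],"spin":0}]'
python3 -m inch '[{"xyz":[-0.4,0,0],"spin":0},{"xyz":[-0.8,0,-0.05],"spin":0},{"xyz":[-1.1,0,-0.25],"spin":0},{"xyz":[-1.4,0,-0.4],"spin":0},{"xyz":[-1.7,0,-0.55],"spin":0},{"xyz":[-2,0,-0.68],"spin":0},{"xyz":[-2.3,0,-0.76],"spin":0},{"xyz":[-2.6,0,-0.8],"spin":0},{"xyz":[-2.9,0,-0.8],"spin":0},{"xyz":[-3.2,0,-0.8],"spin":0},{"xyz":[-3.2,0,-0.8],"spin":0},{"xyz":[0,0,-4],"spin":0},{"xyz":[0,0,-11],"spin":0},{"xyz":[6,0,-12],"spin":0},{"xyz":[12,-6,-12],"spin":0},{"xyz":[12,-10,-12],"spin":0},{"xyz":[12,-14,-12],"spin":0},{"xyz":[12,-18,-12],"spin":0}]'
python3 - <<'E'
from h import *
t=np.mean([snap("top").astype(np.float32) for _ in range(4)],0);s=np.mean([snap("side").astype(np.float32) for _ in range(4)],0)
cv2.imwrite("pics/a2.png",cv2.resize(np.hstack([t[225:275,260:320],s[260:310,200:260]]),None,fx=6.5,fy=6.5,interpolation=cv2.INTER_CUBIC).clip(0,255))
E
```

```text
t: 17.75
ee_pos: [441.6, -114.9, 2.2]
orientation: [-3.122, -0.34, 0.017]
ft_force: [-0.9, -0.6, -0.6]
width: 0.5
t: 19.55
ee_pos: [522.9, 82.7, 121.2]
orientation: [-3.122, -0.34, 0.016]
ft_force: [0.3, 0.0, -0.3]
width: 0.3[ WARN:0@6.113] global loadsave.cpp:1063 imwrite_ Unsupported depth image for selected encoder is fallbacked to CV_8U.
```

View pics/a2.png

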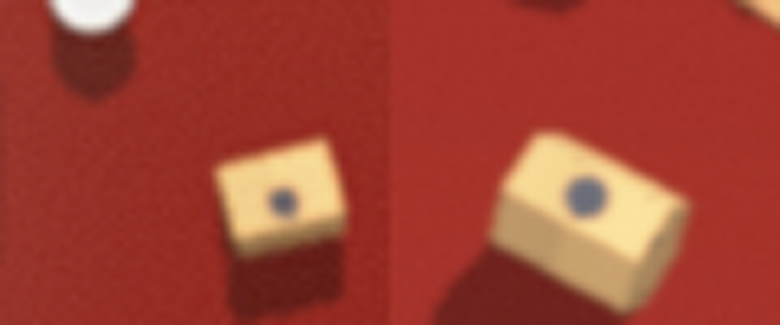

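```bash
cat >> h.py <<'E'
def blocks():
    t=np.mean([snap("top").astype(np.float32) for _ in range(4)],0).astype(np.uint8); h=cv2.cvtColor(t,cv2.COLOR_BGR2HSV)
    m=cv2.inRange(h,(12,20,120),(35,255,255)); 
    for c in cv2.findContours(m,0,2)[0]:
        if not 60<cv2.contourArea(c)<400: continue
        r=cv2.minAreaRect(c);P=np.array([onz("top",*p,25)[:2] for p in cv2.boxPoints(r)]);e=P[1]-P[0];f=P[2]-P[1]; L=e if e@e>f@f else f
        k=np.zeros_like(m);cv2.drawContours(k,[c],-1,255,-1); k&=cv2.inRange(h,(0,0,0),(179,110,150)); n=cv2.moments(k,True)
        dot=onz("top",n["m10"]/n["m00"],n["m01"]/n["m00"],36).round(1) if n["m00"]>2 else None
        print("block",P.mean(0).round(1),"sides",np.hypot(*e).round(1),np.hypot(*f).round(1),"axis",(np.degrees(np.arctan2(L[1],L[0]))%180).round(1),"dark",n["m00"],dot)
    return t
E
python3 -m inch '[{"xyz":[0,0,-4],"spin":0},{"xyz":[0,0,-4],"spin":0},{"xyz":[-6,6,-4],"spin":0},{"xyz":[-6,10,-4],"spin":0},{"xyz":[-6,10,-4],"spin":0}]' 0
python3 - <<'E'
from h import *
blocks()
E
```

```text
t: 20.45
ee_pos: [484.0, -34.5, 161.3]
orientation: [-3.123, -0.333, 0.018]
ft_force: [0.2, 0.5, -0.7]
width: 37.2
block [430.5 760. ] sides 45.8 59.7 axis 1.5 dark 6.0 [432.1 747.7  36. ]
block [ 427.8 -345.2] sides 41.8 57.8 axis 74.2 dark 0.0 None
block [471.9 272.3] sides 46.6 64.7 axis 78.1 dark 19.0 [485.8 263.7  36. ]
block [ 801.3 -291.6] sides 41.1 82.1 axis 46.6 dark 157.0 [ 791.7 -291.3   36. ]
block [ 843.8 -333.8] sides 50.9 78.9 axis 49.9 dark 196.0 [ 841.5 -331.7   36. ]
block [1041.9  667.1] sides 90.6 64.1 axis 144.0 dark 172.0 [1029.5  658.2   36. ]
block [1190.1  634. ] sides 86.7 49.9 axis 87.7 dark 268.0 [1187.2  622.8   36. ]
```

```bash
python3 - <<'E'
from h import *
print(onz("top",303.5,256.1,36)); print(np.array([onz("top",260+a/6.5,225+b/6.5,36) for a,b in((216,170),(325,138),(343,210),(240,242))]).round(1))
p=onz("top",303.5,256.1,36); go(p[0],p[1],90,12); go(p[0],p[1],5,12)
E
```

```text
[ 388.20165393 -126.93751605   36.        ]
[[ 403.5  -97.3   36. ]
 [ 416.4 -147.2   36. ]
 [ 383.9 -154.    36. ]
 [ 370.9 -107.    36. ]]
xyz [-11.41   7.27   9.95] spin 0.2 now ang 12.2
xyz [-11.32   7.29  18.45] spin 0.2 now ang 12.2
```

```bash
python3 -m inch '[{"xyz":[-5,3,0],"spin":-2.8},{"xyz":[-11.2,7.2,0],"spin":-2.8},{"xyz":[-11.2,7.2,5],"spin":-2.8},{"xyz":[-11.2,7.2,10],"spin":-2.8},{"xyz":[-11.2,7.2,13],"spin":-2.8},{"xyz":[-11.2,7.2,16],"spin":-2.8},{"xyz":[-11.2,7.2,18.5],"spin":-2.8},{"xyz":[-11.2,7.2,18.5],"spin":-2.8}]' 0
python3 -m inch '[{"xyz":[0,0,0],"spin":0},{"xyz":[0,0,0],"spin":0},{"xyz":[0,0,0],"spin":0},{"xyz":[0,0,0],"spin":0},{"xyz":[0,0,0],"spin":0},{"xyz":[0,0,0],"spin":0}]' 1
python3 -m inch '[{"xyz":[0,0,-3],"spin":0},{"xyz":[0,0,-6],"spin":0},{"xyz":[0,0,-6],"spin":0}]'
python3 - <<'E'
from h import *
go(550,-160,63,15); go(550,-160,10,15)
E
```

```text
t: 21.45
ee_pos: [388.3, -124.7, -25.0]
orientation: [-3.111, -0.41, 0.023]
ft_force: [0.0, 0.5, 0.4]
width: 88.0
t: 22.05
ee_pos: [388.8, -124.9, -24.4]
orientation: [-3.112, -0.41, 0.021]
ft_force: [-1.0, 1.0, 7.0]
width: 50.3
t: 22.35
ee_pos: [391.7, -125.7, 38.2]
orientation: [-3.114, -0.41, 0.013]
ft_force: [0.4, 0.1, 0.1]
width: 50.4
xyz [14.4   7.41  0.09] spin 0.0 now ang 15.0
xyz [14.45  7.42  5.39] spin 0.0 now ang 15.0
```

```bash
python3 -m inch '[{"xyz":[5,2.5,0],"spin":0},{"xyz":[10,5,0],"spin":0},{"xyz":[14.4,7.4,0],"spin":0},{"xyz":[14.4,7.4,0],"spin":0},{"xyz":[14.4,7.4,3],"spin":0},{"xyz":[14.4,7.4,4.5],"spin":0},{"xyz":[14.4,7.4,5.4],"spin":0},{"xyz":[14.4,7.4,5.7],"spin":0},{"xyz":[14.4,7.4,5.8],"spin":0}]'
python3 -m inch '[{"xyz":[0,0,0],"spin":0},{"xyz":[0,0,0],"spin":0},{"xyz":[0,0,0],"spin":0},{"xyz":[0,0,0],"spin":0},{"xyz":[0,0,-5],"spin":0},{"xyz":[0,0,-10],"spin":0},{"xyz":[0,0,-13],"spin":0},{"xyz":[0,0,-13],"spin":0}]' 0.3
python3 - <<'E'
from h import *
# B: axis -105.8 => tool x angle -15.8 ; start on -x side
c=np.array([428,-345.5]); p=np.array([np.cos(np.radians(-15.8)),np.sin(np.radians(-15.8))]); q=c-32*p; print(q)
go(*q,70,-15.8); go(*q,30,-15.8)
E
```

```text
t: 23.25
ee_pos: [548.8, -159.8, -21.2]
orientation: [-3.114, -0.41, 0.015]
ft_force: [0.5, 0.9, -0.5]
width: 50.5
t: 24.05
ee_pos: [553.4, -160.7, 113.7]
orientation: [3.112, 0.41, -0.002]
ft_force: [0.3, -0.2, -0.4]
width: 61.6
[ 397.20902421 -336.78703209]
xyz [-19.63  12.94   7.13] spin 30.8 now ang 15.0
xyz [-19.62  12.93  11.13] spin 30.8 now ang 15.0
```

```bash
python3 -m inch '[{"xyz":[-5,3,0],"spin":8},{"xyz":[-10,6,0],"spin":16},{"xyz":[-14,9,0],"spin":24},{"xyz":[-19.6,12.9,0],"spin":30.8},{"xyz":[-19.6,12.9,0],"spin":30.8},{"xyz":[-19.6,12.9,4],"spin":30.8},{"xyz":[-19.6,12.9,7],"spin":30.8},{"xyz":[-19.6,12.9,10],"spin":30.8},{"xyz":[-19.6,12.9,11.2],"spin":30.8},{"xyz":[-19.6,12.9,11.2],"spin":30.8}]' 1
python3 -m inch '[{"xyz":[0.4,0,0],"spin":0},{"xyz":[0.8,0,-0.05],"spin":0},{"xyz":[1.1,0,-0.25],"spin":0},{"xyz":[1.4,0,-0.4],"spin":0},{"xyz":[1.7,0,-0.55],"spin":0},{"xyz":[2,0,-0.68],"spin":0},{"xyz":[2.3,0,-0.76],"spin":0},{"xyz":[2.6,0,-0.8],"spin":0},{"xyz":[2.9,0,-0.8],"spin":0},{"xyz":[3.2,0,-0.8],"spin":0},{"xyz":[3.2,0,-0.8],"spin":0},{"xyz":[0,0,-4],"spin":0},{"xyz":[0,0,-11],"spin":0},{"xyz":[-2,-8,-12],"spin":0},{"xyz":[-2,-16,-12],"spin":0},{"xyz":[-2,-20,-12],"spin":0},{"xyz":[-2,-20,-12],"spin":0}]'
python3 - <<'E'
from h import *
t=blocks();s=np.mean([snap("side").astype(np.float32) for _ in range(4)],0)
cv2.imwrite("pics/b2.png",cv2.resize(np.hstack([t[200:260,320:392],s[310:370,290:362]]),None,fx=5.4,fy=5.4,interpolation=cv2.INTER_CUBIC).clip(0,255).astype(np.uint8))
E
```

```text
t: 25.05
ee_pos: [395.9, -335.2, 0.4]
orientation: [3.111, -0.432, -0.006]
ft_force: [-0.5, 0.1, 0.7]
width: 0.2
t: 26.75
ee_pos: [430.9, -140.9, 120.5]
orientation: [3.111, -0.433, -0.004]
ft_force: [1.5, -0.5, -0.5]
width: 0.4
block [138.4 744.6] sides 113.6 16.7 axis 179.3 dark 183.0 [142.5 738.2  36. ]
block [ 129.3 -264.5] sides 39.7 215.4 axis 10.6 dark 4.0 [  48.6 -272.6   36. ]
block [ 243.9 -248.3] sides 31.9 38.5 axis 39.9 dark 0.0 None
block [429. 760.] sides 45.8 62.7 axis 1.5 dark 7.0 [433.6 748.7  36. ]
block [ 449.2 -351.5] sides 41.9 57.2 axis 74.2 dark 1.0 None
block [472.  273.1] sides 47.7 66.3 axis 78.1 dark 15.0 [479.  270.8  36. ]
block [ 797.7 -296.9] sides 45.0 75.1 axis 52.1 dark 155.0 [ 791.3 -291.2   36. ]
block [ 844.9 -332.4] sides 53.6 75.2 axis 52.4 dark 182.0 [ 841.8 -332.2   36. ]
```

View pics/b2.png

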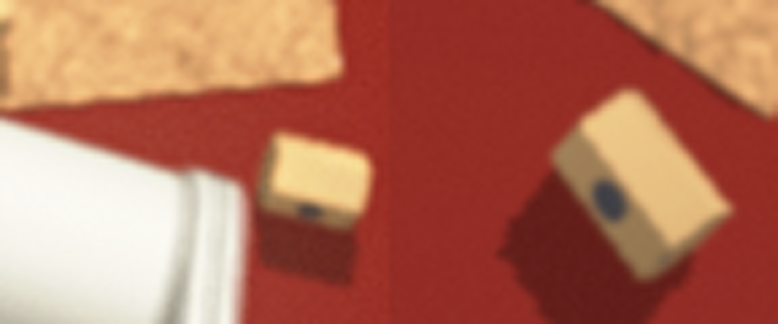

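```bash
python3 - <<'E'
from h import *
p=np.array([np.cos(np.radians(-15.8)),np.sin(np.radians(-15.8))]); q=np.array([449.2,-351.5])-32*p
go(*q,70,-15.8); go(*q,30,-15.8)
E
```

```text
xyz [ 4.36 19.47  7.68] spin -0.1 now ang -15.9
xyz [ 4.37 19.46 11.68] spin -0.1 now ang -15.9
```

```bash
python3 -m inch '[{"xyz":[1,5,0],"spin":0},{"xyz":[2,10,0],"spin":0},{"xyz":[3,15,0],"spin":0},{"xyz":[4.4,19.5,0],"spin":0},{"xyz":[4.4,19.5,0],"spin":0},{"xyz":[4.4,19.5,4],"spin":0},{"xyz":[4.4,19.5,8],"spin":0},{"xyz":[4.4,19.5,10.5],"spin":0},{"xyz":[4.4,19.5,11.7],"spin":0},{"xyz":[4.4,19.5,11.7],"spin":0}]' 1
python3 -m inch '[{"xyz":[0.4,0,0],"spin":0},{"xyz":[0.8,0,-0.05],"spin":0},{"xyz":[1.1,0,-0.25],"spin":0},{"xyz":[1.4,0,-0.4],"spin":0},{"xyz":[1.7,0,-0.55],"spin":0},{"xyz":[2,0,-0.68],"spin":0},{"xyz":[2.3,0,-0.76],"spin":0},{"xyz":[2.6,0,-0.8],"spin":0},{"xyz":[2.9,0,-0.8],"spin":0},{"xyz":[3.2,0,-0.8],"spin":0},{"xyz":[3.2,0,-0.8],"spin":0},{"xyz":[0,0,-4],"spin":0},{"xyz":[0,0,-11],"spin":0},{"xyz":[-2,-8,-12],"spin":0},{"xyz":[-2,-16,-12],"spin":0},{"xyz":[-2,-20,-12],"spin":0},{"xyz":[-2,-20,-12],"spin":0}]' 1
python3 - <<'E'
from h import *
t=blocks();cv2.imwrite("pics/t3.png",t)
E
```

```text
t: 28.15
ee_pos: [417.1, -342.8, 1.3]
orientation: [-3.11, 0.437, 0.011]
ft_force: [0.0, -0.9, -0.6]
width: 0.4
t: 29.85
ee_pos: [453.2, -148.7, 121.8]
orientation: [-3.11, 0.438, 0.008]
ft_force: [-0.5, -0.3, 0.0]
width: 0.7
block [149.8 746.4] sides 91.7 15.0 axis 1.6 dark 138.0 [153.3 738.6  36. ]
block [ 160.9 -281.6] sides 51.2 276.6 axis 9.3 dark 4.0 [  87.1 -285.9   36. ]
block [429. 760.] sides 45.8 62.7 axis 1.5 dark 4.0 [437.5 755.6  36. ]
block [472.  273.1] sides 47.7 66.3 axis 78.1 dark 20.0 [480.8 265.2  36. ]
block [ 469. -356.] sides 42.0 58.7 axis 74.1 dark 10.0 [ 467.6 -357.3   36. ]
block [ 800.  -296.2] sides 46.2 83.0 axis 55.4 dark 155.0 [ 791.2 -291.3   36. ]
block [ 843.9 -334.6] sides 52.1 78.9 axis 49.9 dark 185.0 [ 841.7 -331.9   36. ]
block [989.2 629.5] sides 50.1 59.6 axis 66.8 dark 116.0 [986.4 619.4  36. ]
```

```bash
python3 - <<'E'
from h import *
go(468.3,-356.7,3,-15.9)
E
python3 -m inch '[{"xyz":[0,0,0],"spin":0},{"xyz":[1,5,0],"spin":0},{"xyz":[2,10,0],"spin":0},{"xyz":[4,15,0],"spin":0},{"xyz":[7,20,0],"spin":0},{"xyz":[7,20,0],"spin":0}]' 0
python3 - <<'E'
from h import *
go(468.3,-356.7,3,-15.9)
E
```

```text
xyz [ 7.18 19.54 14.5 ] spin 0.1 now ang -15.8
t: 30.65
ee_pos: [466.2, -367.5, 121.1]
orientation: [3.109, -0.441, -0.006]
ft_force: [0.1, 0.0, -0.5]
width: 45.3
xyz [-0.05 -1.12 14.5 ] spin -0.2 now ang -16.1
```

```bash
python3 -m inch '[{"xyz":[0,-1,0],"spin":0},{"xyz":[0,-1,2],"spin":0},{"xyz":[0,-1,5],"spin":0},{"xyz":[0,-1,9],"spin":0},{"xyz":[0,-1,12],"spin":0},{"xyz":[0,-1,14.4],"spin":0},{"xyz":[0,-1,14.4],"spin":0}]' 0
python3 -m inch '[{"xyz":[0,0,0],"spin":0},{"xyz":[0,0,0],"spin":0},{"xyz":[0,0,0],"spin":0},{"xyz":[0,0,0],"spin":0},{"xyz":[0,0,0],"spin":0},{"xyz":[0,0,-3],"spin":0},{"xyz":[0,0,-5],"spin":0},{"xyz":[0,0,-5],"spin":0}]' 1
python3 - <<'E'
from h import *
go(552,-290,7,-10)
E
```

```text
t: 31.35
ee_pos: [466.9, -356.2, -25.2]
orientation: [-3.11, 0.441, 0.011]
ft_force: [0.1, -0.0, 0.2]
width: 87.9
t: 32.15
ee_pos: [468.9, -357.6, 27.4]
orientation: [3.109, -0.441, -0.004]
ft_force: [0.4, 0.0, 0.6]
width: 50.0
xyz [ 6.11 -8.82  4.71] spin -6.2 now ang -16.2
```

```bash
python3 -m inch '[{"xyz":[3,-4,0],"spin":0},{"xyz":[6,-8.8,0],"spin":0},{"xyz":[6,-8.8,0],"spin":0},{"xyz":[6,-8.8,0],"spin":0},{"xyz":[6,-8.8,3],"spin":0},{"xyz":[6,-8.8,4.2],"spin":0},{"xyz":[6,-8.8,4.7],"spin":0},{"xyz":[6,-8.8,4.85],"spin":0},{"xyz":[6,-8.8,4.85],"spin":0}]'
python3 -m inch '[{"xyz":[0,0,0],"spin":0},{"xyz":[0,0,0],"spin":0},{"xyz":[0,0,0],"spin":0},{"xyz":[0,0,0],"spin":0},{"xyz":[0,0,-5],"spin":0},{"xyz":[0,0,-10],"spin":0},{"xyz":[0,0,-18],"spin":-20},{"xyz":[-10,-10,-20],"spin":-40},{"xyz":[-14,-20,-22],"spin":-60},{"xyz":[-14,-25,-22],"spin":-80},{"xyz":[-14,-28,-22],"spin":-106},{"xyz":[-14,-28,-22],"spin":-106},{"xyz":[-14,-28,-22],"spin":-106},{"xyz":[-14,-28,-22],"spin":-106},{"xyz":[-14,-28,-22],"spin":-106},{"xyz":[-14,-28,-22],"spin":-106},{"xyz":[-14,-28,-22],"spin":-106},{"xyz":[-14,-28,-22],"spin":-106}]' 0.3
python3 - <<'E'
from h import *
t=np.mean([snap("top").astype(np.float32) for _ in range(4)],0);s=np.mean([snap("side").astype(np.float32) for _ in range(4)],0)
cv2.imwrite("pics/t4.png",t);cv2.imwrite("pics/s4.png",s)
a=cv2.resize(t[130:250,185:395],None,fx=3.5,fy=3.5,interpolation=cv2.INTER_CUBIC).clip(0,255).astype(np.uint8)
cv2.imwrite("pics/x4.png",a)
E
```

```text
t: 33.05
ee_pos: [549.4, -290.3, -20.9]
orientation: [3.109, -0.443, -0.007]
ft_force: [-1.7, 1.2, 2.1]
width: 49.7
t: 34.85
ee_pos: [494.1, 18.0, 199.2]
orientation: [-2.271, -2.166, 0.006]
ft_force: [0.7, 0.5, 0.3]
width: 61.7[ WARN:0@5.774] global loadsave.cpp:1063 imwrite_ Unsupported depth image for selected encoder is fallbacked to CV_8U.
```

View pics/x4.png

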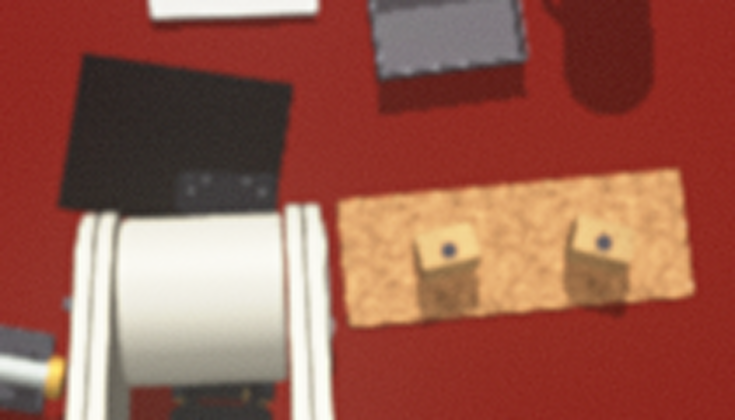

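```bash
cat >> h.py <<'E'
def tri(a,b):
    o1,d1=ray("top",*a);o2,d2=ray("side",*b);k=np.linalg.lstsq(np.c_[d1,-d2],o2-o1,rcond=None)[0];A=o1+d1*k[0];B=o2+d2*k[1]
    return ((A+B)/2).round(1),round(float(np.linalg.norm(A-B)),1)
E
python3 - <<'E'
from h import *
print("leg tip",tri((228.6,219),(195.6,176.5)),"L",tri((203.7,217),(178.3,166.4)),"R",tri((257,215),(223.8,197.2)))
for X in((510,153,118),(510,4,118),(502,78,142)): print(proj("top",X)[0].round(1),proj("side",X)[0].round(1))
go(530,79,160,180);go(530,79,125,180)
o=ctrl.get_obs();print(o["qpos"].round(2))
E
```

```text
leg tip (array([502.1,  79.9, 143.4]), 3.8) L (array([509.6, 151.5, 121.4]), 2.2) R (array([511.2,   2.9, 123.5]), 3.5)
[203.6 216.6] [177.8 167.1]
[257.1 215. ] [222.5 199. ]
[229.7 218.4] [195.4 177.5]
xyz [6.32 3.26 6.59] spin -93.2 now ang 86.8
xyz [ 6.32  3.28 10.09] spin -93.2 now ang 86.8
[ 0.01  0.23  1.91 -0.    1.01  0.07]
```

```bash
python3 -m inch '[{"xyz":[0,0,0],"spin":-30},{"xyz":[6.3,3.3,0],"spin":-60},{"xyz":[6.3,3.3,0],"spin":-93},{"xyz":[6.3,3.3,0],"spin":-93},{"xyz":[6.3,3.3,0],"spin":-93},{"xyz":[6.3,3.3,0],"spin":-93},{"xyz":[6.3,3.3,0],"spin":-93},{"xyz":[6.3,3.3,0],"spin":-93},{"xyz":[6.3,3.3,0],"spin":-93},{"xyz":[6.3,3.3,0],"spin":-93},{"xyz":[6.3,3.3,0],"spin":-93},{"xyz":[6.3,3.3,0],"spin":-93},{"xyz":[6.3,3.3,5],"spin":-93},{"xyz":[6.3,3.3,8],"spin":-93},{"xyz":[6.3,3.3,10],"spin":-93},{"xyz":[6.3,3.3,10.1],"spin":-93}]' 1
python3 - <<'E'
from h import *
go(530,80,125,180);go(515,80,125,180)
E
```

```text
t: 36.85
ee_pos: [528.1, 78.5, 95.4]
orientation: [-0.012, -3.132, 0.002]
ft_force: [-0.4, -0.6, -0.7]
width: 0.6
xyz [-0.19  0.15 -0.26] spin -0.4 now ang 179.6
xyz [ 1.31  0.14 -0.25] spin -0.4 now ang 179.6
```

```bash
python3 -m inch '[{"xyz":[0.6,0,-0.2],"spin":0},{"xyz":[1.2,0.1,-0.2],"spin":0},{"xyz":[1.7,0.1,-0.2],"spin":0},{"xyz":[2.2,0.1,-0.2],"spin":0},{"xyz":[2.7,0.1,-0.2],"spin":0},{"xyz":[3.2,0.1,-0.2],"spin":0}]'
python3 -m inch '[{"xyz":[0.5,0,0],"spin":0},{"xyz":[1,0,0],"spin":0},{"xyz":[1.5,0,0.1],"spin":0},{"xyz":[2,0,0.3],"spin":0},{"xyz":[2.5,0,0.6],"spin":0},{"xyz":[3,0,0.9],"spin":0},{"xyz":[3.4,0,1.2],"spin":0}]'
```

```text
t: 37.45
ee_pos: [496.7, 79.8, 98.3]
orientation: [-0.012, -3.134, 0.002]
ft_force: [3.1, -0.8, -0.8]
width: 0.2
t: 38.15
ee_pos: [462.1, 80.0, 86.2]
orientation: [-0.012, -3.134, 0.002]
ft_force: [2.9, -0.8, 0.9]
width: 0.3
```

```bash
python3 -m inch '[{"xyz":[0.5,0,0.7],"spin":0},{"xyz":[0.9,0,1.4],"spin":0},{"xyz":[1.3,0,2.1],"spin":0},{"xyz":[1.7,0,2.8],"spin":0},{"xyz":[2,0,3.5],"spin":0},{"xyz":[2.1,0,4.2],"spin":0}]'
python3 -m inch '[{"xyz":[0.1,0,0.6],"spin":0},{"xyz":[0.1,0,1.2],"spin":0},{"xyz":[0.1,0,1.8],"spin":0},{"xyz":[0.1,0,2.4],"spin":0}]'
```

```text
t: 38.75
ee_pos: [440.7, 80.2, 43.8]
orientation: [-0.012, -3.134, 0.002]
ft_force: [1.6, 0.2, 2.2]
width: 0.7
t: 39.15
ee_pos: [439.3, 80.2, 19.3]
orientation: [-0.012, -3.134, 0.002]
ft_force: [0.3, 0.5, 3.9]
width: 0.4
```

```bash
python3 -m inch '[{"xyz":[0,0,0.3],"spin":0},{"xyz":[0,0,0.6],"spin":0},{"xyz":[0,0,0.6],"spin":0}]'
python3 -m inch '[{"xyz":[0,0,0.2],"spin":0},{"xyz":[0,0,0.3],"spin":0},{"xyz":[0,0,0.3],"spin":0}]'
```

```text
t: 39.45
ee_pos: [438.6, 80.1, 12.8]
orientation: [-0.012, -3.132, 0.002]
ft_force: [-0.8, -0.6, 1.4]
width: 0.0
t: 39.75
ee_pos: [438.4, 80.1, 9.8]
orientation: [-0.012, -3.132, 0.002]
ft_force: [1.0, -0.2, 2.2]
width: 0.6
```

```bash
python3 -m inch '[{"xyz":[0,0,0.2],"spin":0},{"xyz":[0,0,0.3],"spin":0},{"xyz":[0,0,0.3],"spin":0}]'
python3 -m inch '[{"xyz":[0,0,0.2],"spin":0},{"xyz":[0,0,0.3],"spin":0},{"xyz":[0,0,0.3],"spin":0}]'
```

```text
t: 40.05
ee_pos: [438.3, 80.0, 6.6]
orientation: [-0.012, -3.132, 0.002]
ft_force: [0.6, 0.6, 2.0]
width: 0.7
t: 40.35
ee_pos: [438.5, 80.1, 3.9]
orientation: [-0.012, -3.132, 0.002]
ft_force: [-1.4, 0.1, 10.6]
width: 0.2
```

```bash
python3 -m inch '[{"xyz":[0,0,0.15],"spin":0},{"xyz":[0,0,0.15],"spin":0},{"xyz":[0,0,0],"spin":0},{"xyz":[0,0,-3],"spin":0},{"xyz":[1,0,-8],"spin":0},{"xyz":[2,0,-14],"spin":0},{"xyz":[4,0,-16],"spin":10},{"xyz":[8,0,-18],"spin":30},{"xyz":[8,3,-18],"spin":50},{"xyz":[8,3,-18],"spin":90},{"xyz":[8,3,-18],"spin":90},{"xyz":[8,3,-18],"spin":90},{"xyz":[8,3,-18],"spin":90},{"xyz":[8,3,-18],"spin":90},{"xyz":[8,3,-18],"spin":90},{"xyz":[8,3,-18],"spin":90},{"xyz":[8,3,-18],"spin":90}]'
python3 - <<'E'
from h import *
t=np.mean([snap("top").astype(np.float32) for _ in range(4)],0);s=np.mean([snap("side").astype(np.float32) for _ in range(4)],0)
cv2.imwrite("pics/t5.png",t);cv2.imwrite("pics/s5.png",s)
a=np.hstack([t[190:240,195:265],s[150:200+0,160:230]])
b=np.hstack([t[190:245,195:270],s[155:210+20-20,165:240]])
cv2.imwrite("pics/x5.png",cv2.resize(b,None,fx=5.3,fy=5.3,interpolation=cv2.INTER_CUBIC).clip(0,255).astype(np.uint8))
E
```

```text
t: 42.05
ee_pos: [360.0, 110.7, 184.2]
orientation: [-2.231, -2.203, 0.013]
ft_force: [0.0, -0.0, -0.3]
width: 0.4[ WARN:0@5.912] global loadsave.cpp:1063 imwrite_ Unsupported depth image for selected encoder is fallbacked to CV_8U.
```

View pics/x5.png

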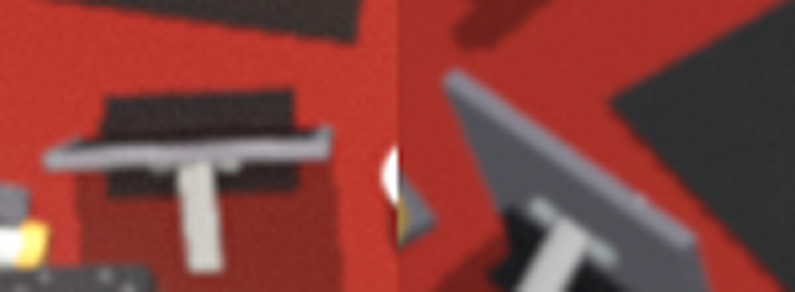

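```bash
python3 - <<'E'
from h import *
f=lambda a,b,z:onz("top",195+a/5.3,190+b/5.3,z).round(1)
print("rack",f(105,95,38),f(295,90,38),f(108,193,38),f(297,190,38))
print("top edge",f(45,158,118),f(330,148,118)); print("leg tip",f(205,270,25))
go(510,79,98,90);go(510,79,160,90)
t=cv2.imread("pics/top0.png");m=cv2.inRange(cv2.cvtColor(t,cv2.COLOR_BGR2HSV),(0,0,0),(179,110,90));mm=np.zeros_like(m);mm[140:200,195:275]=m[140:200,195:275]
k=max(cv2.findContours(mm,0,2)[0],key=cv2.contourArea);q=cv2.approxPolyDP(cv2.convexHull(k),5,True)[:,0];P=np.array([onz("top",*p,3)[:2] for p in q]);print(q.tolist(),P.round(1).tolist(),P.mean(0))
E
```

```text
rack [537.6 131.3  38. ] [537.2  24.5  38. ] [482.7 130.7  38. ] [481.3  24.9  38. ]
top edge [501.1 153.3 118. ] [501.9   3.7 118. ]
leg tip [438.1  78.4  25. ]
xyz [-3.07 15.09 11.22] spin -0.4 now ang 89.6
xyz [-3.08 15.03  5.02] spin -0.4 now ang 89.6
[[266, 155], [260, 196], [203, 188], [210, 146]] [[698.5, -25.8], [572.0, -3.6], [602.0, 171.0], [732.3, 147.1]] [651.18049128  72.19631289]
```

```bash
python3 -m inch '[{"xyz":[-1,4,0],"spin":0},{"xyz":[-2,8,2],"spin":0},{"xyz":[-3.1,12,4],"spin":0},{"xyz":[-3.1,15,4],"spin":0},{"xyz":[-3.1,15,4],"spin":0},{"xyz":[-3.1,15,6],"spin":0},{"xyz":[-3.1,15,8],"spin":0},{"xyz":[-3.1,15,10],"spin":0},{"xyz":[-3.1,15,12.4],"spin":0},{"xyz":[-3.1,15,12.4],"spin":0},{"xyz":[-3.1,15,12.4],"spin":0}]' 0
python3 -m inch '[{"xyz":[0,0,0],"spin":0},{"xyz":[0,0,0],"spin":0},{"xyz":[0,0,0],"spin":0},{"xyz":[0,0,0],"spin":0},{"xyz":[0,0,0],"spin":0},{"xyz":[0,0,0],"spin":0},{"xyz":[0,0,0],"spin":0},{"xyz":[0,0,0],"spin":0},{"xyz":[0,0,0],"spin":0}]' 1
```

```text
t: 43.55
ee_pos: [508.3, 78.8, 59.4]
orientation: [-2.224, -2.21, 0.013]
ft_force: [0.4, -0.9, -0.1]
width: 84.9
t: 44.45
ee_pos: [508.2, 78.8, 59.3]
orientation: [-2.223, -2.21, 0.013]
ft_force: [-1.5, -0.4, -0.6]
width: 19.5
```

```bash
python3 -m inch '[{"xyz":[0,0,0],"spin":0},{"xyz":[0,0,0],"spin":0},{"xyz":[0,0,0],"spin":0},{"xyz":[0,0,0],"spin":0}]' 1
```

```text
t: 44.85
ee_pos: [509.9, 78.9, 59.6]
orientation: [-2.224, -2.212, 0.01]
ft_force: [6.4, 0.4, -4.9]
width: 9.9
```

```bash
python3 -m inch '[{"xyz":[0,0,-0.5],"spin":0},{"xyz":[0,0,-1.5],"spin":0},{"xyz":[0,0,-3],"spin":0},{"xyz":[0,0,-5],"spin":0},{"xyz":[0,0,-7],"spin":0},{"xyz":[0,0,-8],"spin":0},{"xyz":[0,0,-8],"spin":0}]'
python3 - <<'E'
from h import *
go(680,67,160,80); go(680,67,86,80)
E
```

```text
t: 45.55
ee_pos: [510.6, 79.1, 140.9]
orientation: [-2.225, -2.213, 0.008]
ft_force: [0.2, 0.1, -2.5]
width: 9.8
xyz [-1.11 16.95  0.68] spin 9.7 now ang 89.7
xyz [-1.1  17.    8.08] spin 9.7 now ang 89.7
```

```bash
python3 -m inch '[{"xyz":[0,2,0],"spin":2},{"xyz":[-0.3,5,0],"spin":4},{"xyz":[-0.6,8,0],"spin":6},{"xyz":[-0.9,11,0],"spin":8},{"xyz":[-1.1,14,0],"spin":9.7},{"xyz":[-1.1,16,0],"spin":9.7},{"xyz":[-1.1,17,0],"spin":9.7},{"xyz":[-1.1,17,0],"spin":9.7},{"xyz":[-1.1,17,2],"spin":9.7},{"xyz":[-1.1,17,4],"spin":9.7},{"xyz":[-1.1,17,6],"spin":9.7},{"xyz":[-1.1,17,7],"spin":9.7},{"xyz":[-1.1,17,7.6],"spin":9.7},{"xyz":[-1.1,17,7.8],"spin":9.7},{"xyz":[-1.1,17,7.8],"spin":9.7}]'
python3 - <<'E'
from h import *
t=np.mean([snap("top").astype(np.float32) for _ in range(4)],0);s=np.mean([snap("side").astype(np.float32) for _ in range(4)],0)
cv2.imwrite("pics/t6.png",t);cv2.imwrite("pics/s6.png",s)
cv2.imwrite("pics/x6.png",cv2.resize(s[110:230,180:300],None,fx=5,fy=5,interpolation=cv2.INTER_CUBIC).clip(0,255).astype(np.uint8))
print(ctrl.get_obs()["ft_force"])
E
```

```text
t: 47.05
ee_pos: [680.2, 67.1, 62.3]
orientation: [-2.405, -2.017, 0.008]
ft_force: [0.3, 0.3, -3.5]
width: 10.0
[ 0.2288344  -0.29009982 -3.68297665][ WARN:0@7.056] global loadsave.cpp:1063 imwrite_ Unsupported depth image for selected encoder is fallbacked to CV_8U.
```

```bash
python3 -m inch '[{"xyz":[0,0,0.2],"spin":0},{"xyz":[0,0,0.4],"spin":0},{"xyz":[0,0,0.6],"spin":0},{"xyz":[0,0,0.6],"spin":0}]'
python3 -m inch '[{"xyz":[0,0,0.1],"spin":0},{"xyz":[0,0,0.1],"spin":0}]'
```

```text
t: 47.85
ee_pos: [679.8, 67.0, 55.6]
orientation: [-2.404, -2.017, 0.009]
ft_force: [-0.3, 0.3, -2.9]
width: 9.4
t: 48.05
ee_pos: [679.9, 67.0, 54.6]
orientation: [-2.404, -2.017, 0.009]
ft_force: [-0.0, -0.2, -2.9]
width: 10.3
```

```bash
python3 -m inch '[{"xyz":[0,0,0.1],"spin":0},{"xyz":[0,0,0.1],"spin":0}]'
python3 -m inch '[{"xyz":[0,0,0.1],"spin":0},{"xyz":[0,0,0.1],"spin":0}]'
```

```text
t: 48.25
ee_pos: [680.1, 67.0, 54.5]
orientation: [-2.405, -2.017, 0.008]
ft_force: [-1.9, -0.5, 4.5]
width: 10.1
t: 48.45
ee_pos: [680.1, 67.0, 54.5]
orientation: [-2.405, -2.017, 0.008]
ft_force: [-3.7, -0.8, 5.8]
width: 9.5
```

```bash
python3 -m inch '[{"xyz":[0,0,-0.1],"spin":0},{"xyz":[0,0,-0.1],"spin":0},{"xyz":[0,0,-0.1],"spin":0},{"xyz":[0,0,-0.1],"spin":0},{"xyz":[0,0,-0.1],"spin":0}]' 0.64
python3 -m inch '[{"xyz":[0,-0.2,0],"spin":0},{"xyz":[0,-0.4,0],"spin":0},{"xyz":[0,-0.6,0],"spin":0},{"xyz":[0,-0.8,0],"spin":0},{"xyz":[0,-1.0,0],"spin":0},{"xyz":[0,-1.2,0],"spin":0},{"xyz":[0,-1.4,0],"spin":0}]'
python3 -m inch '[{"xyz":[0,-0.2,0],"spin":0},{"xyz":[0,-0.4,0],"spin":0},{"xyz":[0,-0.6,0],"spin":0},{"xyz":[0,-0.8,0],"spin":0},{"xyz":[0,-1.0,0],"spin":0},{"xyz":[0,-1.2,0],"spin":0},{"xyz":[0,-1.4,0],"spin":0}]'
```

```text
t: 48.95
ee_pos: [680.1, 67.0, 55.4]
orientation: [-2.405, -2.017, 0.008]
ft_force: [0.5, -0.0, 1.2]
width: 31.4
t: 49.65
ee_pos: [666.1, 69.5, 55.4]
orientation: [-2.405, -2.017, 0.008]
ft_force: [-0.2, -0.9, 0.1]
width: 31.9
t: 50.35
ee_pos: [652.2, 72.0, 55.5]
orientation: [-2.405, -2.017, 0.008]
ft_force: [-0.2, -0.1, 0.6]
width: 31.4
```

```bash
python3 - <<'E'
from h import *
t=np.mean([snap("top").astype(np.float32) for _ in range(4)],0);s=np.mean([snap("side").astype(np.float32) for _ in range(4)],0)
cv2.imwrite("pics/t7.png",t);cv2.imwrite("pics/s7.png",s)
cv2.imwrite("pics/x7.png",cv2.resize(np.hstack([t[120:220,190:290],s[120:220,190:290]]),None,fx=4,fy=4,interpolation=cv2.INTER_CUBIC).clip(0,255).astype(np.uint8))
E
```

```text
[ WARN:0@7.138] global loadsave.cpp:1063 imwrite_ Unsupported depth image for selected encoder is fallbacked to CV_8U.
```

View pics/x7.png

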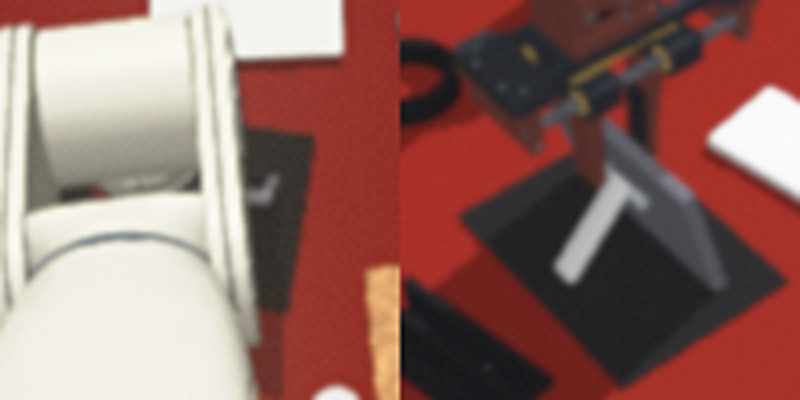

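```bash
python3 - <<'E'
from h import *
u=np.array([np.cos(np.radians(-10)),np.sin(np.radians(-10))]);v=np.array([-u[1],u[0]])
f=lambda a,b,z:onz("side",190+(a-400)/4,120+b/4,z)[:2]
print("leg foot",f(568,282,5).round(), "br corner",f(715,288,5).round())
E=np.array([680,67.0])
for th in (0,6,12,17):  # predicted right edge and leg foot projections
    c,s=np.cos(np.radians(th)),np.sin(np.radians(th)); piv=E-5*u
    def W(x,y,z): # tablet coords rel. to bottom edge mid
        X=x+5; return np.r_[piv+u*(X*c-z*s)+v*y, 3+X*s*0+z*c+X*s]
    P=[W(-5,-75,110),W(5,-75,0),W(-9-74*.842,0,60-74*.539)]
    q=proj("side",P); print(th,((q-(190,120))*4+(400,0)).round().tolist())
E
```

```text
leg foot [605.  75.] br corner [664.  -2.]
0 [[721.0, 178.0], [729.0, 288.0], [567.0, 257.0]]
6 [[706.0, 188.0], [729.0, 287.0], [565.0, 265.0]]
12 [[691.0, 199.0], [729.0, 286.0], [565.0, 273.0]]
17 [[679.0, 209.0], [729.0, 285.0], [565.0, 279.0]]
```

```bash
python3 -m inch '[{"xyz":[0,-0.2,0],"spin":0},{"xyz":[0,-0.4,0],"spin":0},{"xyz":[0,-0.4,0],"spin":0}]'
python3 -m inch '[{"xyz":[0,-0.2,0],"spin":0},{"xyz":[0,-0.4,0],"spin":0},{"xyz":[0,-0.4,0],"spin":0}]'
```

```text
t: 51.05
ee_pos: [648.1, 72.7, 55.5]
orientation: [-2.404, -2.016, 0.009]
ft_force: [-0.2, -0.3, -0.5]
width: 31.2
t: 51.35
ee_pos: [645.6, 73.4, 56.5]
orientation: [-2.406, -2.018, 0.005]
ft_force: [4.0, -0.5, 2.8]
width: 31.3
```

```bash
python3 -m inch '[{"xyz":[0,0.3,0],"spin":0},{"xyz":[0,0.55,0],"spin":0},{"xyz":[0,0.55,0],"spin":0},{"xyz":[0,0.55,-1],"spin":0},{"xyz":[0,0.55,-3],"spin":0},{"xyz":[0,0.55,-6],"spin":0},{"xyz":[0,0.55,-10],"spin":0},{"xyz":[0,0.55,-14],"spin":0},{"xyz":[0,-4,-15],"spin":0},{"xyz":[0,-8,-15],"spin":0},{"xyz":[0,-12,-15],"spin":0},{"xyz":[0,-16,-15],"spin":0},{"xyz":[0,-20,-15],"spin":0},{"xyz":[-5,-24,-15],"spin":0},{"xyz":[-10,-27,-15],"spin":0},{"xyz":[-20,-27,-15],"spin":0},{"xyz":[-28,-27,-15],"spin":0},{"xyz":[-35,-27,-15],"spin":0},{"xyz":[-40,-27,-15],"spin":0}]'
python3 - <<'E'
from h import *
t=np.mean([snap("top").astype(np.float32) for _ in range(4)],0).clip(0,255).astype(np.uint8);s=np.mean([snap("side").astype(np.float32) for _ in range(4)],0).clip(0,255).astype(np.uint8)
cv2.imwrite("pics/t8.png",t);cv2.imwrite("pics/s8.png",s)
a=cv2.resize(t[130:265,130:400],None,fx=2.9,fy=2.9,interpolation=cv2.INTER_CUBIC)
b=cv2.resize(s[110:210,160:360],(a.shape[1]//2,205),interpolation=cv2.INTER_CUBIC); d=cv2.resize(t[140:210,195:275],(a.shape[1]-b.shape[1],205),interpolation=cv2.INTER_CUBIC)
cv2.imwrite("pics/x8.png",np.vstack([a,np.hstack([b,d])])); print(a.shape)
E
```

```text
t: 53.25
ee_pos: [332.6, -158.1, 208.5]
orientation: [-2.406, -2.019, 0.004]
ft_force: [1.2, -1.3, -0.7]
width: 32.0
(392, 783, 3)
```

View pics/x8.png

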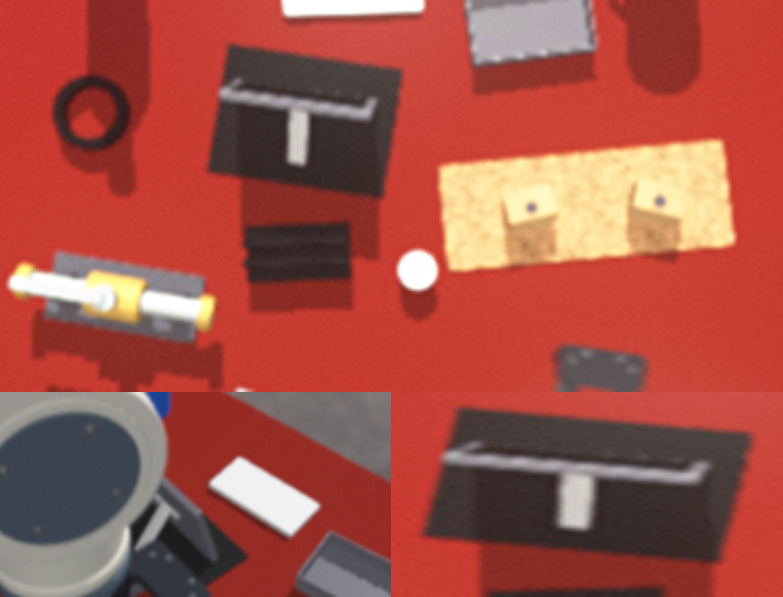

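```bash
python3 - <<'E'
from h import *
u=np.array([np.cos(np.radians(-10)),np.sin(np.radians(-10))]);v=np.array([-u[1],u[0]]);C=np.array([651.,72.2])
g=lambda a,b,z:onz("top",130+a/2.9,130+b/2.9,z)[:2]
for n,p in dict(L=g(222,96,108),R=g(368,117,108),foot=g(297,164,5)).items(): print(n,p.round(1),"pad uv",((p-C)@u).round(1),((p-C)@v).round(1))
d=g(222,96,108)-g(368,117,108);print("yaw",np.degrees(np.arctan2(d[1],d[0]))-90,np.linalg.norm(d))
t=cv2.imread("pics/t8.png").astype(int);h=cv2.cvtColor(t.astype(np.uint8),cv2.COLOR_BGR2HSV)
m=((t.min(2)>110)&(h[:,:,1]<70)).astype(np.uint8);mm=np.zeros_like(m);mm[150:180,200:265]=m[150:180,200:265]
# top edge: brightest column-wise row in the band
c=[(x,np.average(np.arange(155,178),weights=np.clip(t[155:178,x].min(1)-110,0,None)+1e-6)) for x in list(range(210,226))+list(range(240,254))]
P=np.array([onz("top",x,y,108)[:2] for x,y in c]);k=np.polyfit(P[:,1],P[:,0],1);print("yaw fit",-np.degrees(np.arctan(k[0])),"x at y=",72,np.polyval(k,72).round(1))
E
```

```text
L [661.8 143.6] pad uv -1.8 72.2
R [636.5   1.2] pad uv -1.9 -72.4
foot [603.4  80.2] pad uv -48.2 -0.4
yaw -10.056925183093298 144.5855946232736
yaw fit -9.979778790630379 x at y= 72 653.0
```

```bash
python3 -c "
from h import *
blocks(); print(ctrl.close_job())"
```

```text
block [470.5 272.9] sides 49.9 67.6 axis 79.0 dark 15.0 [446.6 261.6  36. ]
block [ 797.3 -294.5] sides 39.9 76.9 axis 52.1 dark 0.0 None
block [ 845.3 -332.8] sides 45.8 70.3 axis 52.4 dark 0.0 None
the job is handed in; nothing more can be done
None
```

I carried out every step in the order asked and handed the job in at about 53 s. No verdict was reported.

- **Valve:** I pushed the lever to its stop, which gave about 24 N of resistance. The last picture shows it lying along the pipe, pointing left. My first push passed above the lever without touching it, because the fingertips sit about 27 mm higher than the reported tool height. A touch on the desk confirmed that offset, and I used it from then on.
- **Blocks:** I saw only two, with no sign of a third. I rolled one over once and the other twice, then set both on the cork mat. The last picture shows both inlays facing up.
- **Kickstand and tablet:** I unfolded the stand until it stopped at about 10 N, then carried the tablet to the pad and leaned it back between the open fingers. The tablet's yaw is −10.0° and the pad's is about −10°. The foot of the stand is about 48 mm behind the pad centre and less than 1 mm off sideways. The bottom edge works out at about 30 mm ahead of the centre, so both are on the pad.
- **Other objects:** I noticed nothing else moved, and the arm was clear of everything at hand-in.

One mid-way reading disagreed: a side view taken while the fingers were still around the tablet suggested 6–12° of lean. The front finger then touched the tablet where a 17° lean predicts, and the final top view also fits about 17°. The lean itself was never measured directly. My block finder did not pick out the two blocks against the similarly coloured mat at the end, so that check rests on the last picture.

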